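# Unlock the board-test fixture and hold its lid poised at the balance point

## Robot

A 7-joint arm with a two-finger parallel gripper is mounted at the origin on a cart in front of the work surface, level with it; the furniture and walls round the work are solid. World frame = base frame: x ahead of the robot, y to its left, z up, the work surface at z = 0. Lengths are in m, angles in degrees, forces in N, time in s.
With the tool pointing down it reaches from about 0.425 to 0.95 m from the base axis. Payload 4.7 kg.
Tool frame: the origin (TCP) lies between the finger pads, 19 mm behind the fingertips; this is the grasp point; z points along the fingers, y is the line along which they close (so a half turn about z gives the same grasp; the last joint's range is limited). The gripper opens to 87 mm and grips with 3 to 60 N. Pads are 19 mm wide; open, the fingers measure 117 mm over their backs; the gripper's body (75 mm by 190 mm) begins 51 mm behind the grasp point.
Start: joints at [74.261, 26.849, -2.785, 87.806, 1.381, 65.374, -4.715], TCP at [0.164, -0.655, 0.241] pointing down, gripper open.
Joint ranges: [-148.3, 148.3], [-19.14, 114.17], [-79.39, 73.82], [5.75, 140.21], [-59.74, 239.74], [12.07, 113.84], [-152.46, 152.46]. Speed limits (degrees/s): [147.25, 147.25, 180, 180, 180, 180, 180].

## Interface

Orientations are given as a 3x3 rotation matrix whose columns are the frame's x, y, z axes.
In Python, from bench import * gives the robot as it stands. Calls block until the motion is done:
- move_ptp(position, orientation): joint-space move of the TCP to a pose.
- move_l(position, rot=None, speed=0.15, stop_force=None): straight line of the TCP; rot=None keeps the orientation; speed is the mean speed in m/s. With stop_force (N) it stops when the force on the tool has changed by that much, and returns True; else False.
- set_joints(angles): joint-space move.
- grip(opening): opening from 0.0 (shut) to 1.0 (fully open); the grip force is fixed at half the most; returns when the fingers have stopped.
- hold(seconds).
- ik(position, orientation): joint angles nearest the present ones, or None.
- sense(): the state.
- capture(name): name is "side" or "top"; returns the picture (420x560x3 uint8, blue, green, red); there is no depth.
- camera_info(name): a dict with "mtx" (3x3 intrinsics, pixels), "dist" ([k1, k2, p1, p2, k3] as OpenCV has them; the pictures are not rectified), "position" and "attitude" of the camera in the world. Camera axes: x right, y up, looking along -z (the intrinsics and any distortion apply to the point x, -y, -z); pixel columns grow to the right and rows downward; lengths in m; the calibration is good to about 2 mm. A picture is of the moment at which its call begins. camera_info takes no time and is no camera call.
A pose or a line that the arm cannot do raises PlanningError and nothing moves.
- sign_off(): hands the job in; it is judged then, once.
Trained networks look in the newest picture that a camera, given by its name, has taken for a name from the list of things; names that differ only in an ending like _2 or _b are one class to them, and where a whole thing is asked for, a point or a joint stands for the part that bears it (a point fixed in the world has none). Each returns a list of dicts, best first, with "confidence" (0 to 1); they miss things now and then, are a little off and sometimes report something else, mostly with a low value. They report only what shows in the picture. A call takes as long as a camera call.
- look_for(name, camera): "at" ([x, y, z] in m, in world coordinates, good to about 4 mm: the middle of the surface that is visible of it).
The state is a dict: "clock": time; "qpos": joint angles; "joint_vel": joint speeds; "tau": joint torques, N m; "eef_pos": TCP position; "orientation": TCP orientation; "ft_force": force on the tool from outside, world axes, zero at the start; "wrist_torque": the same for the moment, N m; "gripper_width": opening from 0.0 (shut) to 1.0 (fully open); "grasp_force": force on a finger pad.
Only numpy, scipy, OpenCV 4.12 (cv2) and the standard library are available. Lean on these libraries where they do the work, as an engineer would, in place of code of your own. Each camera call takes 0.05 s, during which the arm holds its last target. There are 200 camera calls.

## Task

The lid stay of the board-test fixture is off and has to be refitted. Slide the orange transport lock on the front of the fixture fully to its open stop, then raise the clear lid by its black handle until it stands upright, balanced over its hinge, and finish while still holding it there by the handle. Do not let the lid drop shut or tip over to the back, and leave the loose things on the bench where they lie.

Things in the scene. Friction and masses are not known exactly. Their poses are not given: they have to be found in the camera images.
- fixture: grey clamshell board-test fixture, fixed to the bench: housing 164 x 240 mm (x, y), 70 mm high, black rims to 89 mm, shut lid's top at 102 mm. Origin: centre of the underside, on the bench; own x from the front (handle, lock) to the hinge at the back, y to the left seen from the front. The lock's shelf juts out in front: x -122 to -78 mm, y -130 to -54 mm, top 88 mm
- lid_hinge (a point): middle of the lid's hinge axis, 60 mm behind the fixture's origin and 96 mm above the bench; the axis is level, along the fixture's y. Orientation as the fixture
- lid: the lid: aluminium frame with a clear window, 232 mm wide, 12 mm thick, about 0.5 kg, with a steel lug at its front right edge that the lock's tongue covers. Origin: middle of the hinge axis; shut, own axes as the fixture's and front edge at x = -135 mm; it turns about its y, which stays level
- lid_angle (a joint): opening angle of the lid (rad): 0 = shut and level, grows as the front edge rises. Nearly frictionless, no stay, no spring: it falls shut from below the balance point and tips back to its rear stop (2.0) from above it. It balances at 1.57: upright, the handle straight above the hinge axis. Cannot rise while the lock's tongue covers its lug
- lid_handle (a point): black round bar handle of the lid, 12 mm thick, 72 mm long, along the fixture's y, on two legs at its ends; 39 mm gap to the lid's edge. This point: middle of the bar, 180 mm from the hinge axis; 96 mm high when shut, 276 mm upright. Own x from bar to hinge. Can be pinched from above, fingers pointing down all the way up (tips at most 15 mm below the bar's middle): the bar turns between them
- transport_lock (a joint): travel of the transport lock (m): 0 = locked, 0.028 = open stop. It slides along the fixture's -y (to the right seen from the front), with about 2 N of friction and no spring. Its steel tongue covers a lug of the lid until about 0.015
- lock_grip (a point): centre of the orange grip of the transport lock: a block 18 x 14 x 26 mm (fixture's x, y, z), from 99 to 125 mm above the bench; this point is 112.5 mm up, at x = -111 mm in the fixture's frame and y = -80 mm when locked. Free from above and at both y sides (handle's end 31 mm away)
- tweezers: steel tweezers, 14 x 124 x 9 mm, loose on the bench at the right, to be left alone; origin under the middle
- blue_screwdriver: blue screwdriver, 22 x 164 x 20 mm, loose on the bench at the right, to be left alone; origin under the middle
- stay_arm: slotted steel lid stay, 14 x 130 x 4 mm, loose on the bench at the right behind the screwdriver, to be left alone (it is fitted later); origin under the middle

How it is judged (in metres and radians):
On the way, in this order (a step that is already met when the one before it is completed fails the run):
1. the transport lock is slid fully to its open stop while the lid is shut (value of joint transport_lock above 0.0255 m and value of joint lid_angle below 0.05 rad), for 0.2 s.
2. the lid is lifted by its handle (value of joint lid_angle above 0.6 rad and contact force between the fingers and lid above 0.3 N and distance between the grasp point and lid_handle below 0.045 m), for 0.1 s.
At the end, for the whole second after the job is handed in: the lid stands at its balance point (1.57 rad, within 0.09) and is still, the fingers hold it by the handle (contact over 0.3 N, tool point within 45 mm of the bar's middle), and the transport lock is at its open stop (within 2.5 mm) (value of joint lid_angle between 1.48 and 1.66 rad and velocity of joint lid_angle between -0.05 and 0.05 rad/s and contact force between the fingers and lid above 0.3 N and value of joint transport_lock above 0.0255 m and distance between the grasp point and lid_handle below 0.045 m); the arm keeps its last pose, push and grip.
It fails at once if the lid is let fall towards shut (velocity of joint lid_angle below -1.2 rad/s).
It fails at once if the lid tips over to the back (value of joint lid_angle above 1.85 rad).
It fails at once if a loose thing on the bench is moved (distance of any of tweezers, blue_screwdriver, stay_arm from where it was at the start of the episode above 0.03 m).
It also fails if it takes over 50 s, if anything falls off the work surface, if the arm or the gripper's body presses on something with over 40 N, if the wrist force passes 120 N, or if a joint passes its speed limit or range.

## Working session

There is one attempt and no reset: what is moved stays moved. The work goes in short steps, each a Python script; the robot and the scene stay as the last script left them, time stands still between calls to the robot, and variables do not carry over. Pictures are saved under pics/ and viewed, at most 10 in all, crops included, and the job is handed in when it is done.

```bash
mkdir -p pics; ls
python3 - <<'E'
from bench import *
import cv2
for c in ("top","side"):
    cv2.imwrite(f"pics/{c}0.png",capture(c))
    i=camera_info(c); print(c,i)
    for n in ("fixture","lid","lid_handle","lock_grip","tweezers","blue_screwdriver","stay_arm"):
        print(n,[(d["at"],d["confidence"]) for d in look_for(n,c)[:2]])
print(sense())
E
```

```text
pics
top {'mtx': array([[412.42178983,   0.        , 277.07001212],
       [  0.        , 412.42178983, 205.57252555],
       [  0.        ,   0.        ,   1.        ]]), 'dist': array([-0.06672543,  0.        ,  0.        ,  0.        ,  0.        ]), 'position': array([0.39388457, 0.19897531, 0.93216304]), 'attitude': array([[ 0.02679587,  0.98876284, -0.14707153],
       [-0.99954365,  0.02855409,  0.00985632],
       [ 0.01394506,  0.14674031,  0.98907675]])}
fixture [([0.5023, 0.3532, 0.1017], 0.72)]
lid [([0.5013, 0.3553, 0.1041], 0.69)]
lid_handle [([0.5084, 0.3511, 0.1014], 0.6)]
lock_grip [([0.465, 0.2383, 0.0987], 0.43)]
tweezers [([0.4013, 0.0221, 0.0058], 0.44)]
blue_screwdriver [([0.4978, -0.0095, 0.0159], 0.83), ([0.5054, 0.3514, 0.0979], 0.68)]
stay_arm [([0.6643, -0.053, 0.0034], 0.85), ([0.5038, 0.3539, 0.1043], 0.35)]
side {'mtx': array([[399.13004147,   0.        , 282.97286013],
       [  0.        , 399.13004147, 204.75674183],
       [  0.        ,   0.        ,   1.        ]]), 'dist': array([0.00390102, 0.        , 0.        , 0.        , 0.        ]), 'posit
[... 652 characters left out ...]
]), 'joint_vel': array([-0.0090749 ,  0.06971428, -0.00505764, -0.0671195 ,  0.00897996,
        0.01245882,  0.05322427]), 'tau': array([ 8.23856226e-04, -5.07776785e+01, -8.03117920e-02, -2.36446810e+01,
       -6.12531253e-02,  3.09527654e-02, -5.90466300e-06]), 'eef_pos': array([ 0.16429965, -0.65471866,  0.24129451]), 'orientation': array([[ 9.69937500e-01,  2.43354151e-01,  6.12765494e-05],
       [ 2.43354156e-01, -9.69937495e-01, -1.05758415e-04],
       [ 3.36976737e-05,  1.17490955e-04, -9.99999993e-01]]), 'ft_force': array([-0.02911028,  0.61507687,  0.28033985]), 'wrist_torque': array([ 0.00248543, -0.00407343, -0.02409428]), 'grasp_force': 0.0, 'gripper_width': 1.00083593238969}
```

View pics/top0.png

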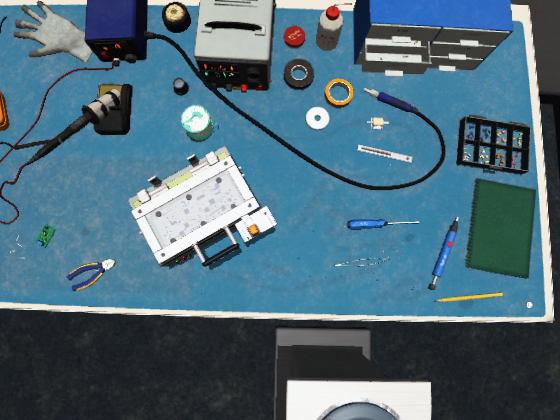

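View pics/side0.png

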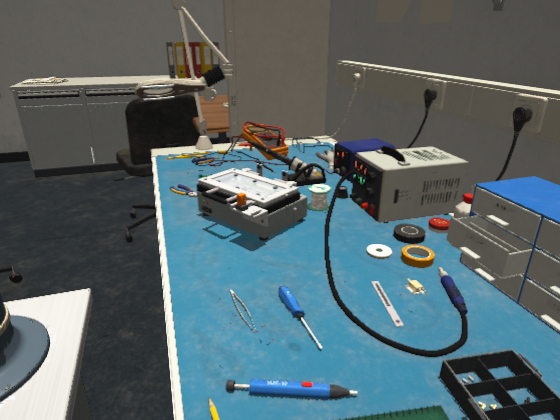

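The top view shows the fixture at about (200,205), with the orange grip at (253,230) and the black handle at about (222,255). Loose things lie at (380,150), (380,222) and (365,262). The side view shows the lid shut and the lock at (240,198). I'll zoom in to measure.

Run:
```python
import cv2
i=cv2.imread("pics/top0.png")[140:275,120:285]
cv2.imwrite("pics/crop.png",cv2.resize(i,None,fx=4.4,fy=4.4,interpolation=cv2.INTER_CUBIC))
```

```text
(no output)
```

View pics/crop.png

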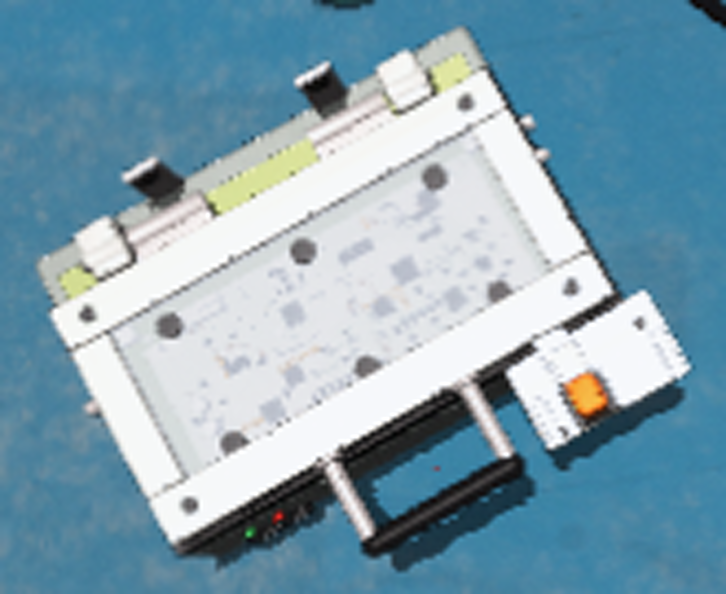

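Crop (4.4x, offset (120,140)): lid front corners are at (178,545) and (615,293), handle bar ends at (372,545) and (515,468), and the grip's top at (586,394). Next I fit the fixture pose to these.

```bash
cat > h.py <<'E'
import numpy as np, cv2
from bench import *
def proj(cam,P):
    i=camera_info(cam); D=np.diag([1,-1,-1.]); R=D@np.array(i["attitude"]).T
    return cv2.projectPoints(np.array(P,float),cv2.Rodrigues(R)[0],-R@i["position"],i["mtx"],i["dist"])[0][:,0]
def world(f,P):
    c,s=np.cos(f[2]),np.sin(f[2]); P=np.atleast_2d(P)
    return np.c_[f[0]+c*P[:,0]-s*P[:,1], f[1]+s*P[:,0]+c*P[:,1], P[:,2]]
E
python3 - <<'E'
from h import *
from scipy.optimize import least_squares
L=np.array([[-.075,.116,.102],[-.075,-.116,.102],[-.12,.036,.099],[-.12,-.036,.099],[-.111,-.08,.125]])
px=np.array([[178,545],[615,293],[372,543],[515,466],[586,394]])/4.4+[120,140]
r=least_squares(lambda f:(proj("top",world(f,L))-px).ravel(),[.5,.35,-.5],loss="soft_l1")
f=r.x; print(f,np.degrees(f[2]),r.fun.reshape(-1,2).round(1))
G=world(f,[[-.111,-.08,.1125],[-.12,0,.096],[.06,0,.096],[.06,0,.276]])
print(G, np.hypot(G[:,0],G[:,1])); print(proj("side",G)); np.save("f.npy",f)
im=cv2.imread("pics/side0.png")
for p in proj("side",np.r_[world(f,L),G]): cv2.circle(im,tuple(int(v*8) for v in p),8,(0,0,255),-1,shift=3)
cv2.imwrite("pics/s1.png",cv2.resize(im[140:260,170:340],None,fx=4,fy=4,interpolation=cv2.INTER_CUBIC))
E
```

```text
[0.51732276 0.36310959 0.55239674] 31.650001999146173 [[-1.   0.1]
 [ 0.4 -0.1]
 [ 1.   0.2]
 [-0.2 -0.3]
 [-0.1  0.1]]
[[0.46481018 0.23676313 0.1125    ]
 [0.41517044 0.30014211 0.096     ]
 [0.56839892 0.39459333 0.096     ]
 [0.56839892 0.39459333 0.276     ]] [0.52163712 0.51230048 0.69194019 0.69194019]
[[240.99655536 198.91711861]
 [214.25802318 197.94859622]
 [266.63911637 178.13901452]
 [265.72239579 108.90388167]]
```

View pics/s1.png

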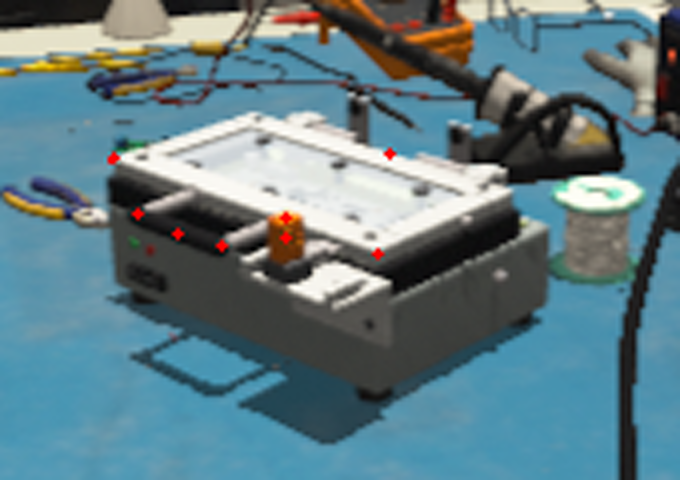

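The fit agrees in both views: the red marks sit on the bar, lid corners and grip (side view grip at (241,199)), with residuals of at most 1 px. Now I check reach for the whole plan.

```bash
cat >> h.py <<'E'
f=np.load("f.npy")
def rot(a):
    y=np.array([np.cos(a),np.sin(a),0]); z=np.array([0,0,-1.]); return np.c_[np.cross(y,z),y,z]
def bar(t,dz=.004): return world(f,[.06-.18*np.cos(t),0,.096+.18*np.sin(t)+dz])[0]
def W(*p): return world(f,p)[0]
E
python3 - <<'E'
from h import *
np.set_printoptions(precision=0,suppress=True)
for k in (0,np.pi):
    for n,p,a in [("lockhi",W(-.111,-.08,.2),np.pi/2),("lock",W(-.111,-.08,.117),np.pi/2),("open",W(-.111,-.113,.117),np.pi/2),("barhi",bar(0,.1),0)]+[(t,bar(np.radians(t)),0) for t in (0,30,60,90)]:
        print(n,ik(p,rot(f[2]+a+k)))
E
```

```text
lockhi [ 19.  30. -67. 109.  31.  62.  61.]
lock [ 11.  33. -57. 113.  35.  53.  58.]
open [ 21.  39. -67. 113.  43.  59.  54.]
barhi [  6.  25. -59. 110.  25.  59. -33.]
0 [  9.  40. -68. 115.  46.  57. -50.]
30 [  6.  29. -61. 108.  29.  61. -35.]
60 [  1.  30. -58.  95.  27.  70. -31.]
90 [ -4.  38. -58.  80.  32.  79. -30.]
lockhi [   5.   21.  -45.  109.   17.   57. -106.]
lock [   4.   28.  -45.  114.   27.   49. -115.]
open [   7.   28.  -44.  113.   26.   49. -110.]
barhi [ 11.  29. -67. 110.  31.  61. 142.]
0 [  9.  40. -68. 115.  46.  57. 130.]
30 [  9.  33. -67. 107.  34.  63. 140.]
60 [  6.  35. -67.  95.  33.  73. 144.]
90 [ -0.  43. -68.  80.  39.  83. 145.]
```

Run:
```python
from h import *
np.set_printoptions(precision=3,suppress=True)
q=np.array(sense()["qpos"]); q[0]=-20; q[2]=-3; set_joints(q)
R=rot(f[2]+np.pi/2)
print(ik(W(-.111,-.08,.2),R),ik(bar(0),rot(f[2])),ik(bar(1.57),rot(f[2])))
move_ptp(W(-.111,-.08,.2),R)
grip(.42)
s=sense(); print(s["clock"],s["eef_pos"],s["gripper_width"],s["qpos"],s["ft_force"])
cv2.imwrite("pics/t2.png",capture("top")); cv2.imwrite("pics/s2.png",capture("side")[100:270,130:370])
```

```text
[ -9.33   17.256 -26.946 110.053   9.464  54.84   80.942] [-33.057  22.417  -9.283 117.106   5.395  40.868 -14.085] [-32.885  27.212  -8.047  82.258   3.887  70.801  -9.681]
6.6583 [0.465 0.237 0.2  ] 0.42353297713443044 [ -9.329  17.255 -26.948 110.054   9.464  54.84   80.944] [0.142 0.479 0.514]
```

Run:
```python
from h import *
np.set_printoptions(precision=3,suppress=True)
print("down hit",move_l(W(-.111,-.08,.117),speed=.06,stop_force=6))
s=sense(); print(s["clock"],s["eef_pos"],s["ft_force"])
if s["eef_pos"][2]<.122:
    grip(0); s=sense(); print(s["gripper_width"]*87,s["grasp_force"],s["ft_force"])
    print(move_l(W(-.111,-.114,.117),speed=.04,stop_force=14))
    s=sense(); c,sn=np.cos(f[2]),np.sin(f[2]); d=s["eef_pos"][:2]-f[:2]
    print(s["clock"],"y in fixture",-sn*d[0]+c*d[1],s["ft_force"])
    hold(.4)
    cv2.imwrite("pics/t3.png",cv2.resize(capture("top")[140:275,120:285],None,fx=4.4,fy=4.4))
```

```text
down hit False
8.2917 [0.465 0.237 0.117] [ 0.186 -0.231 -0.302]
19.772025964631094 30.000337958335876 [-1.364  0.843  1.257]
True
9.5 y in fixture -0.10612458363606682 [-1.245  0.62   3.81 ]
```

Run:
```python
from h import *
s=sense();print(s["clock"],s["ft_force"],s["grasp_force"],s["gripper_width"],s["eef_pos"])
a=cv2.resize(cv2.imread("pics/t3.png"),(480,393)); b=cv2.resize(capture("side")[150:250,190:290],(393,393),interpolation=cv2.INTER_CUBIC)[:,:310]
cv2.imwrite("pics/c3.png",np.hstack([a,b]))
```

```text
9.95 [ 0.67426134 -1.93269688  6.12450677] 30.014376640319824 0.22594235613328478 [0.47836213 0.21493024 0.11695013]
```

View pics/c3.png

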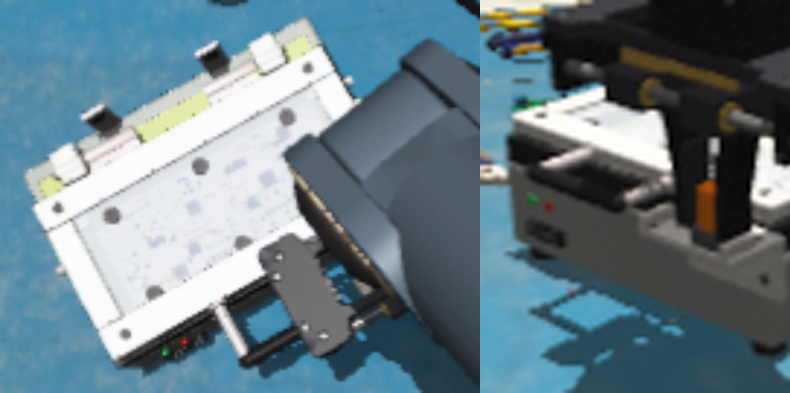

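The fingers pinch the orange grip, which has moved right. Travel is about 26 mm but the remaining force is low, so I'll push again more firmly to be sure of the stop.

Run:
```python
from h import *
c,sn=np.cos(f[2]),np.sin(f[2])
def fy():
    s=sense(); d=s["eef_pos"][:2]-f[:2]; F=s["ft_force"]
    print(s["clock"],"x,y",c*d[0]+sn*d[1],-sn*d[0]+c*d[1],"Fx,Fy,Fz",c*F[0]+sn*F[1],-sn*F[0]+c*F[1],F[2],"w",s["gripper_width"]*87)
fy()
print(move_l(W(-.111,-.116,.117),speed=.02,stop_force=25)); fy(); hold(.3); fy()
```

```text
10.0 x,y -0.11093304751842656 -0.10565123308039562 Fx,Fy,Fz -0.5564782909920059 -1.6317639118885383 5.152553626825654 w 20.107439179491955
False
10.7 x,y -0.11088243222099503 -0.10691374390419961 Fx,Fy,Fz -0.29608089044093866 17.05378798040403 1.9223838488328084 w 19.913709125111858
11.0 x,y -0.11086762254988947 -0.10690706178252933 Fx,Fy,Fz -0.38413453137120523 17.71183901141833 4.732357254873634 w 19.953246116235437
```

It is hard against the stop: commanded 9 mm beyond, held at -0.107 with 17 N. Now I release, check, and go over to the bar.

Run:
```python
from h import *
move_l(W(-.111,-.1075,.117),speed=.05); grip(.45)
move_l(W(-.111,-.1075,.2),speed=.12)
move_ptp(bar(0,.1),rot(f[2])); 
s=sense(); print(s["clock"],s["eef_pos"],s["qpos"].round(0),s["gripper_width"])
p=proj("side",[W(-.111,-.08,.1125),W(-.111,-.108,.1125)]);print(p)
b=capture("side"); 
cv2.circle(b,tuple(int(v*8) for v in p[1]),6,(255,0,255),-1,shift=3)
b=b[120:250,180:310]
cv2.imwrite("pics/c4.png",cv2.resize(b,(590,590),interpolation=cv2.INTER_CUBIC))
```

```text
14.3333 [0.41524274 0.29984311 0.19569467] [-29.  15. -13. 112.   4.  53. -13.] 0.44962489034629083
[[240.99655536 198.91711861]
 [250.10165784 202.17822864]]
```

View pics/c4.png

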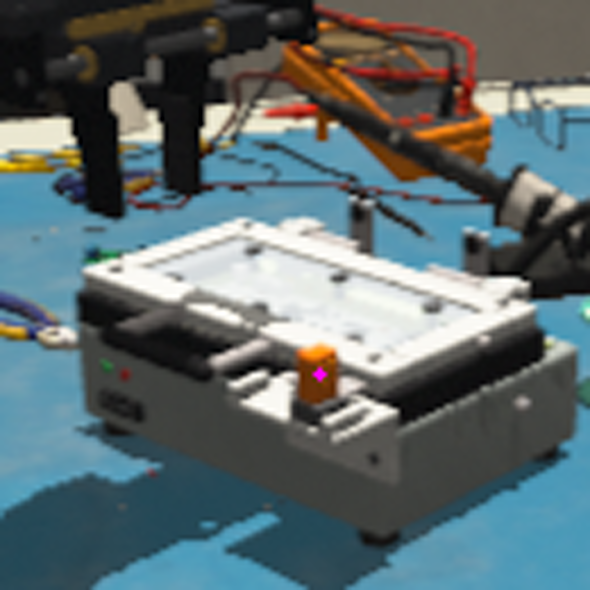

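The orange grip (318,375) sits on the predicted open-stop mark, and the fingers straddle the handle from above. Next: descend, pinch, and lift along the arc with force checks.

Run:
```python
from h import *
c,sn=np.cos(f[2]),np.sin(f[2])
def st(t):
    s=sense(); d=s["eef_pos"]-np.r_[f[:2],0]; F=s["ft_force"]; x=c*d[0]+sn*d[1]
    print(t,round(s["clock"],1),"x,y,z",np.round([x,-sn*d[0]+c*d[1],d[2]],4),"ang",round(np.degrees(np.arctan2(d[2]-.1,.06-x)),1),
     "F",np.round([c*F[0]+sn*F[1],-sn*F[0]+c*F[1],F[2]],1),"w",round(s["gripper_width"]*87,1),"g",round(s["grasp_force"],1)); return s
hit=move_l(bar(0),speed=.07,stop_force=6); st("down"); print(hit)
if not hit:
    grip(0); s=st("grip")
    if s["grasp_force"]>5:
        for t in (4,8,14,20,27,34,40):
            move_l(bar(np.radians(t)),speed=.06); s=st(t)
            if np.linalg.norm(s["ft_force"])>30: print("STOP"); break
        cv2.imwrite("pics/c5.png",cv2.resize(capture("side")[80:250,150:350],(700,595),interpolation=cv2.INTER_CUBIC))
```

```text
down 15.9 x,y,z [-0.1196  0.      0.1004] ang 0.1 F [-0.2 -0.3 -0. ] w 39.1 g 0.0
False
grip 16.5 x,y,z [-0.1182  0.      0.1004] ang 0.1 F [ 4.7  0.3 -1.8] w 11.0 g 30.0
4 16.9 x,y,z [-0.1178 -0.      0.113 ] ang 4.2 F [ 6.5 -0.  -3.8] w 11.0 g 30.0
8 17.2 x,y,z [-0.1164 -0.      0.1254] ang 8.2 F [ 7.5  0.2 -5.8] w 10.8 g 30.0
14 17.7 x,y,z [-1.127e-01 -1.000e-04  1.438e-01] ang 14.2 F [ 8.  -1.4 -5.3] w 11.3 g 30.0
20 18.2 x,y,z [-0.1071 -0.0002  0.1616] ang 20.2 F [ 8.7 -0.6 -5.8] w 10.9 g 30.0
27 18.7 x,y,z [-0.0987 -0.0002  0.1812] ang 27.1 F [ 8.4 -0.4 -7.8] w 10.7 g 30.0
34 19.2 x,y,z [-0.0885 -0.0002  0.1995] ang 33.8 F [ 8.6  0.3 -8.2] w 11.1 g 30.0
40 19.7 x,y,z [-7.810e-02 -2.000e-04  2.143e-01] ang 39.6 F [ 5.9 -0.6 -7.2] w 10.9 g 30.0
```

View pics/c5.png

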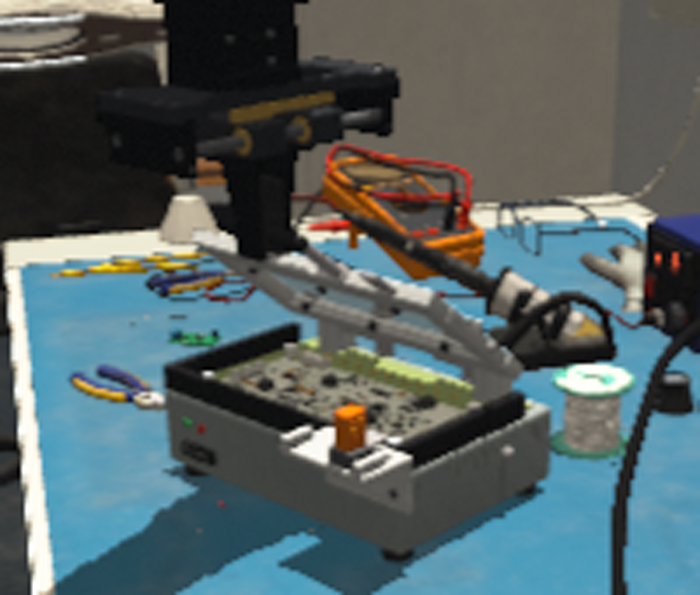

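The lid is lifting with the bar pinched between the fingers (about 40° open) and forces are low. The bar sat about 1.5 mm further back than estimated, so I shift the arc and continue to upright.

Run:
```python
from h import *
c,sn=np.cos(f[2]),np.sin(f[2])
off=np.array([c,sn,0])*.0015
for t in (45,52,59,66,73,79,84,88,90):
    move_l(bar(np.radians(t))+off,speed=.06 if t<80 else .03)
    s=sense(); F=s["ft_force"]
    print(t,round(s["clock"],1),np.round([c*F[0]+sn*F[1],-sn*F[0]+c*F[1],F[2]],1),"g",round(s["grasp_force"],1),round(s["gripper_width"]*87,1))
    if np.linalg.norm(F)>35: print("STOP"); break
hold(.5); s=sense(); d=s["eef_pos"]-np.r_[f[:2],0]; print(c*d[0]+sn*d[1],d[2],s["ft_force"])
cv2.imwrite("pics/c6.png",np.hstack([cv2.resize(capture("side")[60:250,170:320],(450,570)),cv2.resize(capture("top")[130:280,110:200],(342,570))]))
print([(look_for("lid_handle",k)[:1]) for k in("side","top")],bar(np.pi/2,0)+off)
```

```text
45 20.1 [-2.7 -1.3 -1.6] g 30.0 11.2
52 20.7 [-5.9 -1.6  5.1] g 30.0 11.3
59 21.2 [-5.1 -1.4  5.7] g 30.0 11.0
66 21.7 [-5.5 -1.8  6.4] g 30.0 10.8
73 22.2 [-3.6 -2.3  6.1] g 30.0 10.8
79 22.7 [-2.6 -2.8  5.2] g 30.0 11.1
84 23.4 [-2.3 -3.9  4.1] g 30.0 10.8
88 23.9 [-1.4 -4.1  1.6] g 30.0 10.9
90 24.3 [-2.  -4.9  0.9] g 30.0 11.2
0.06117771640916158 0.2795537416439846 [ 2.91859742 -4.92146019  0.40934276]
[[{'at': [0.5747, 0.3801, 0.1706], 'confidence': 0.61}], [{'at': [0.6158, 0.3159, 0.1948], 'confidence': 0.9}]] [0.56967582 0.39538043 0.276     ]
```

View pics/c6.png

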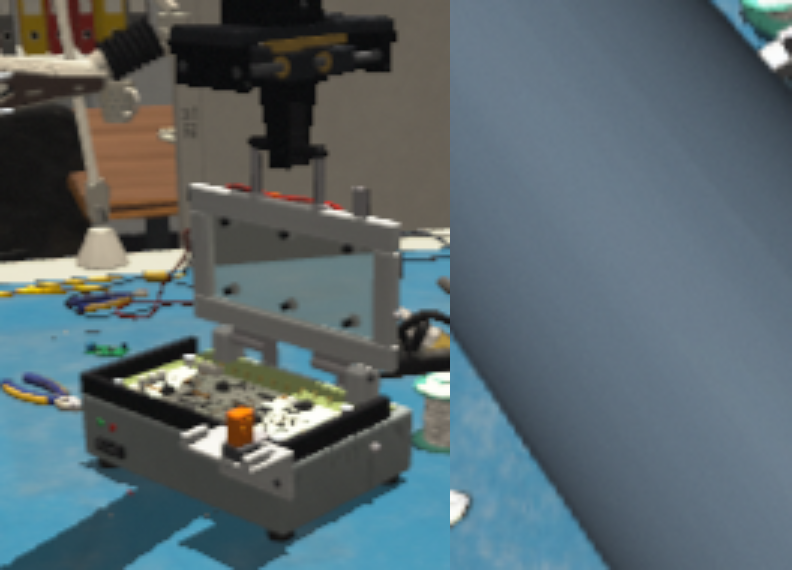

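The lid stands vertical with the handle bar between the fingers, and the lock grip at (240,425) is still at open. The tool sits above the hinge within about 2 mm, and forces are small.

Run:
```python
from bench import *
print(sense()["grasp_force"], sign_off())
```

```text
the job is handed in; nothing more can be done
30.00022441148758 None
```

I slid the lock to its open stop, raised the lid to upright and handed the job in with the gripper still holding the handle at 30 N; the arm touched none of the loose things, and no verdict came back.

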